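# Put the stair-cupboard fittings back in the organiser

## Robot

A 6-joint arm with a two-finger parallel gripper is mounted at the origin on the work surface. World frame = base frame: x ahead of the robot, y to its left, z up, the work surface at z = 0. Lengths are in mm, angles in rad, forces in N, time in s.
With the tool pointing down it reaches from about 250 to 850 mm from the base axis. Payload 12.5 kg.
Tool frame: the origin (TCP) lies midway between the tips of the shut fingers; the grasp point (between the pads) lies 19 mm behind it; z points along the fingers, y is the line along which they close (so a half turn about z gives the same grasp; the last joint's range is limited). The gripper opens to 93 mm and grips with 3 to 60 N. Pads are 15 mm wide; open, the fingers measure 128 mm over their backs; the gripper's body (75 mm by 188 mm) begins 65 mm behind the grasp point.
Start: joints at [1.07, 0.351, 1.652, -0, 1.139, -0.085], TCP at [222.125, 503.135, 218.633] pointing down, gripper open.
Joint ranges: [-2.75, 2.75], [-0.79, 2.1], [0.01, 2.65], [-1.57, 4.71], [0.07, 3.14], [-2.87, 2.87]. Speed limits (rad/s): [2.22, 2.22, 2.79, 3.14, 3.14, 3.14].

## Interface

Orientations are given as a rotation vector (axis times angle).
In Python, from station import ctrl gives the robot as it stands. The module is installed in compiled form; this text tells all that it offers.
- The arm moves only by the tool jog_arm, never from a script. Its argument "commands" is text: rows parted by semicolons, each of 5 numbers parted by spaces: the opening in per cent of the stroke, from 0 (shut) to 100 (fully open), then the shift along the tool's x, y, z in m, then the turn about the tool's z in degrees. In form: jaw dx dy dz spin; .... A call has exactly 5 rows; each row is the pose to reach, as a shift and turn from the pose commanded when the call began, along the tool's axes at that moment; what a row does not reach only later rows make up. A row lasts 1/8 s, in which the tool goes at most 62.5 mm and 10.7 degrees, less where a joint would pass 70% of its speed; a pose out of reach is approached as far as the arm can. A call with a gripper value outside its range is refused whole. The fingers move at their own pace and stop on an object; "squeeze" is the grip in N (left out, the last holds). Time passes only in rows, so rows that repeat a pose let the fingers close, or fill a call up. It gives the time, the measured TCP pose, the force, the opening and the grip force at its end, in the units of the state.
- ctrl.state(): the state, without advancing time (a new reading comes with each control period).
- ctrl.grab_frame(name): name is "scene" or "top" or "wrist"; returns the picture (400x640x3 uint8, red, green, blue); there is no depth.
- ctrl.camera_params(name): a dict with "camera_matrix" (3x3 intrinsics, pixels), "world_to_cam" (4x4, takes a point from world to camera coordinates). Camera axes: x right, y down, z forward; pixel columns grow to the right and rows downward; lengths in mm; the calibration is good to about 2 mm. The wrist camera is an equidistant fisheye: a pixel r from the principal point sees the ray r / f radians off the axis. A picture is of the moment at which its call begins: read the wrist's pose just before it. camera_params takes no time and is no camera call; for the wrist camera it gives the pose at the moment of the call.
- ctrl.close_job(): hands the job in; it is judged then, once.
Trained networks look in the newest picture that a camera, given by its name, has taken for a name from the list of things; names that differ only in an ending like _2 or _b are one class to them, and where a whole thing is asked for, a point or a joint stands for the part that bears it (a point fixed in the world has none). Each returns a list of dicts, best first, with "confidence" (0 to 1); they miss things now and then, are a little off and sometimes report something else, mostly with a low value. They report only what shows in the picture. A call takes as long as a camera call. They do not tell look-alikes from the thing itself.
- ctrl.recognise(name, camera): "rect" ([left, top, right, bottom] in pixels, round what is visible of it).
- ctrl.regions_of(name, camera): "region" (400x640 bool, what is visible of it) and "rect" ([left, top, right, bottom] in pixels, round what is visible of it).
The state is a dict: "time_s": time; "joint_pos": joint angles; "qvel": joint speeds; "effort": joint torques, N m; "position": TCP position; "ee_rot": TCP orientation; "contact_force": force on the tool from outside, world axes, zero at the start; "torque": the same for the moment, N m; "gripper_width": finger opening in mm; "grasp_force": force on a finger pad.
Only numpy, scipy, OpenCV 4.12 (cv2) and the standard library are available. Lean on these libraries where they do the work, as an engineer would, in place of code of your own. Each camera call takes 0.05 s, during which the arm holds its last target. There are 200 camera calls.

## Task

Tidy up after hanging the cupboard doors: put the brass knob, the nickel hinge, the white magnetic catch and the levelling foot each into the organiser bin that already holds its kind, set down on the bin's floor beside the stock, flat and the same way up as they are now. The black knob and the black hinge belong to the green wardrobe: leave them where they are on the bench.

Things in the scene. Friction and masses are not known exactly. Their poses are not given: they have to be found in the camera images.
- brass_knob: brass cupboard knob, standing, 30 mm high, round: base 22 mm wide, neck 14 mm, head 32 mm wide from z = 15 to 25 mm, then chamfered. Origin: centre of its underside, z up. About 90 g. Nothing else within 45 mm of its origin at the start
- nickel_hinge: bright nickel cup hinge lying flat, 92 mm long, 24 mm high: cup 35 mm wide at x = -28 mm with ears 50 mm wide (y), z = 11-14; arm 18 mm wide (y), z = 14-24, x = -16 to 46; plate under its end with wings 44 mm wide (y), 4 thick, x = 22-38. Grip the arm at x = 0. Origin: underside, mid-length; x along the arm away from the cup, z up. About 90 g. Nothing else within 45 mm of its origin at the start
- magnet_catch: white plastic magnetic catch lying on the bench: body 40 mm (x) by 18 mm (y) by 15 mm high, with a 4 mm thick screw ear at each end (58 mm over both), a steel strip along its +y side. Origin: centre of its underside; x along its length, z up. About 30 g. Nothing else within 45 mm of its origin at the start
- levelling_foot: cabinet levelling foot standing on the bench: grey round plastic base 40 mm wide and 10 mm high, a steel hexagon nut 18 mm wide from z = 10 to 17 mm, and a steel threaded stem 10 mm wide up to z = 50 mm. Origin: centre of its underside, z along the stem, up. About 60 g. Nothing else within 45 mm of its origin at the start
- black_knob: black cupboard knob, standing, 30 mm high, round: base 22 mm wide, neck 14 mm, head 32 mm wide from z = 15 to 25 mm, then chamfered. Origin: centre of its underside, z up. Same as the brass one but for colour; stays
- black_hinge: black cup hinge lying flat, 92 mm long, 24 mm high: cup 35 mm wide at x = -28 mm with ears 50 mm wide (y), z = 11-14; arm 18 mm wide (y), z = 14-24, x = -16 to 46; plate under its end with wings 44 mm wide (y), 4 thick, x = 22-38. Grip the arm at x = 0. Origin: underside, mid-length; x along the arm away from the cup, z up. Same as the nickel one but for colour; stays
- knob_bin: blue open bin, 124 (x) x 130 (y) x 32 mm high, walls and floor 3 mm, white label plate on its -x wall. Its +y half holds two brass knobs (30 mm high), fixed; its floor from y = -62 to +11 mm is free. Origin: centre of the underside, axes along the walls, z up. One of four fixed bins, 2 x 2, almost touching, all turned alike, in a black tray on the bench (bin undersides 4 mm above it)
- hinge_bin: red open bin, 124 (x) x 130 (y) x 32 mm high, walls and floor 3 mm, white label plate on its -x wall. Its +y half holds one nickel hinge (24 mm high, along x), fixed; its floor from y = -62 to +11 mm is free. Origin: centre of the underside, axes along the walls, z up. One of four fixed bins, 2 x 2, almost touching, all turned alike, in a black tray on the bench (bin undersides 4 mm above it)
- catch_bin: green open bin, 124 (x) x 130 (y) x 32 mm high, walls and floor 3 mm, white label plate on its -x wall. Its +y half holds two white magnetic catches (15 mm high), fixed; its floor from y = -62 to +11 mm is free. Origin: centre of the underside, axes along the walls, z up. One of four fixed bins, 2 x 2, almost touching, all turned alike, in a black tray on the bench (bin undersides 4 mm above it)
- foot_bin: yellow open bin, 124 (x) x 130 (y) x 32 mm high, walls and floor 3 mm, white label plate on its -x wall. Its +y half holds two levelling feet (50 mm high), fixed; its floor from y = -62 to +11 mm is free. Origin: centre of the underside, axes along the walls, z up. One of four fixed bins, 2 x 2, almost touching, all turned alike, in a black tray on the bench (bin undersides 4 mm above it)
Things that resemble listed ones, but are neither listed nor needed, are in the scene too. Of the things that look like the catch_bin, take the one that is farthest from the robot's base at the start.

How it is judged (in metres and radians):
At the end, for the whole second after the job is handed in: Brass knob, nickel hinge, catch and foot are in the blue, red, green and yellow bin: origin inside the walls and under 10 mm above the bin's underside, upright as at the start within 0.2 rad, released, at rest (0.02 m/s). Black knob and black hinge are within 20 mm of their starts (x of brass_knob in the frame of knob_bin between -0.059 and 0.059 m and y of brass_knob in the frame of knob_bin between -0.062 and 0.062 m and z of brass_knob in the frame of knob_bin below 0.01 m and angle between each of brass_knob, nickel_hinge, magnet_catch, levelling_foot's own z axis and vertical below 0.2 rad and linear speed of each of brass_knob, nickel_hinge, magnet_catch, levelling_foot below 0.02 m/s and x of nickel_hinge in the frame of hinge_bin between -0.059 and 0.059 m and y of nickel_hinge in the frame of hinge_bin between -0.062 and 0.062 m and z of nickel_hinge in the frame of hinge_bin below 0.01 m and x of magnet_catch in the frame of catch_bin between -0.059 and 0.059 m and y of magnet_catch in the frame of catch_bin between -0.062 and 0.062 m and z of magnet_catch in the frame of catch_bin below 0.01 m and x of levelling_foot in the frame of foot_bin between -0.059 and 0.059 m and y of levelling_foot in the frame of foot_bin between -0.062 and 0.062 m and z of levelling_foot in the frame of foot_bin below 0.01 m and distance of each of black_knob, black_hinge from where it was at the start of the episode below 0.02 m); the robot touches nothing.
It fails at once if the black knob or the black hinge is moved more than 20 mm (distance of any of black_knob, black_hinge from where it was at the start of the episode above 0.02 m).
It also fails if it takes over 104 s, if anything falls off the work surface, if the arm or the gripper's body presses on something with over 40 N, if the wrist force passes 120 N, or if a joint passes its speed limit or range.

## Working session

There is one attempt and no reset: what is moved stays moved. The work goes in short steps, Python scripts to look and compute and a tool call to move; the robot and the scene stay as the last step left them, time stands still between calls to the robot, and variables do not carry over. Pictures are saved under pics/ and viewed, at most 14 in all, crops included, and the job is handed in when it is done.

Besides the shell and the picture viewer there is one more tool, called after "Emit:" as name(argument=value, ...) on one line, values as JSON. jog_arm: Moves the arm, as the interface text tells. Its arguments: {"type":"object","properties":{"commands":{"type":"string"},"squeeze":{"type":"number"}},"required":["commands"]}

```bash
mkdir -p pics; cat > h.py <<'E'
import numpy as np,cv2
from station import ctrl
from scipy.spatial.transform import Rotation as R
def snap(c,fn=None):
    P=ctrl.camera_params(c);im=ctrl.grab_frame(c)
    if fn: cv2.imwrite('pics/'+fn,im[:,:,::-1])
    return im,P
def ray(P,c,uv):
    K=np.array(P['camera_matrix']);T=np.array(P['world_to_cam'])
    x=(uv[0]-K[0,2])/K[0,0];y=(uv[1]-K[1,2])/K[1,1]
    if c=='wrist':
        r=np.hypot(x,y);s=np.sin(r)/r if r>1e-9 else 1
        d=np.array([x*s,y*s,np.cos(r)])
    else: d=np.array([x,y,1.])
    return -T[:3,:3].T@T[:3,3],T[:3,:3].T@d
def onz(P,c,uv,z):
    o,d=ray(P,c,uv);return (o+d*(z-o[2])/d[2]).round(1)
def proj(P,c,p):
    K=np.array(P['camera_matrix']);T=np.array(P['world_to_cam'])
    q=T[:3,:3]@np.array(p,float)+T[:3,3]
    if c=='wrist':
        t=np.arctan2(np.hypot(q[0],q[1]),q[2]);n=np.hypot(q[0],q[1]);x,y=q[0]/n*t,q[1]/n*t
    else: x,y=q[0]/q[2],q[1]/q[2]
    return np.array([K[0,0]*x+K[0,2],K[1,1]*y+K[1,2]]).round(1)
E
python3 - <<'E'
from h import *
s=ctrl.state();print(s)
N=['brass_knob','nickel_hinge','magnet_catch','levelling_foot','black_knob','black_hinge','knob_bin','hinge_bin','catch_bin','foot_bin']
for c in ['top','scene']:
    im,P=snap(c,c+'0.png');print(c,P)
    for n in N:
        for r in ctrl.regions_of(n,c):
            if r['confidence']<.3: continue
            m=r['region'].astype(np.uint8);M=cv2.moments(m,True)
            if M['m00']<5: continue
            u=(M['m10']/M['m00'],M['m01']/M['m00'])
            print(c,n,round(r['confidence'],2),np.round(r['rect']),np.round(u,1),onz(P,c,u,10))
E
```

```text
{'time_s': 0.0, 'joint_pos': array([ 1.07040138e+00,  3.51249644e-01,  1.65243140e+00, -1.90283903e-05,
        1.13910152e+00, -8.46335928e-02]), 'qvel': array([-4.37214944e-04,  2.01421728e-04,  1.44847029e-03,  5.03336394e-04,
        8.50602182e-05,  1.92084600e-04]), 'effort': array([ 4.44719410e-05, -4.97327077e+01, -2.85253698e+01,  6.98852772e-02,
        2.56834191e-02, -8.57865075e-05]), 'position': array([221.96677793, 502.83735656, 218.09131151]), 'ee_rot': array([-6.48303082e-01, -3.07363831e+00,  1.79734972e-03]), 'contact_force': array([-0.44816507,  0.03699359, -0.24952412]), 'torque': array([-0.03954555, -0.00830867,  0.04341189]), 'grasp_force': 0.0, 'gripper_width': 92.7582800579655}
top {'camera_matrix': array([[482.58965731,   0.        , 316.43060038],
       [  0.        , 482.58965731, 208.40134872],
       [  0.        ,   0.        ,   1.        ]]), 'world_to_cam': array([[-1.18860193e-01, -9.92902821e-01, -4.03025138e-03,
         3.40674466e+01],
       [-9.67656147e-01,  1.16745662e-01, -2.23633700e-01,
         4.53811535e+02],
       [ 2.22517046e-01, 
[... 1783 characters left out ...]
et_catch 0.52 [259. 267. 286. 290.] [271.8 276.9] [ 557.9 -206.7   10. ]
scene levelling_foot 0.81 [299. 299. 320. 330.] [310.3 315.1] [ 670.8 -208.5   10. ]
scene black_knob 0.49 [351. 261. 365. 279.] [358.3 268.9] [655.8 -71.7  10. ]
scene black_hinge 0.92 [191. 287. 234. 337.] [211.3 313. ] [ 549.  -334.6   10. ]
scene knob_bin 0.56 [349. 134. 418. 175.] [382.3 153.3] [434.5 245.8  10. ]
scene hinge_bin 0.62 [397. 151. 465. 200.] [431.  172.2] [566.8 274.6  10. ]
scene catch_bin 0.84 [315. 157. 390. 214.] [351.6 184.6] [468.9  99.1  10. ]
scene catch_bin 0.77 [323.  95. 385. 133.] [353.5 111.5] [239.4 338.9  10. ]
scene foot_bin 0.72 [362. 176. 440. 241.] [403.1 206.6] [600.2 129.2  10. ]
```

View pics/top0.png

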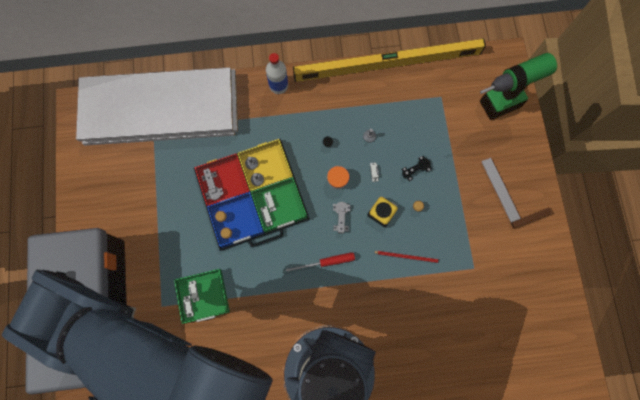

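View pics/scene0.png

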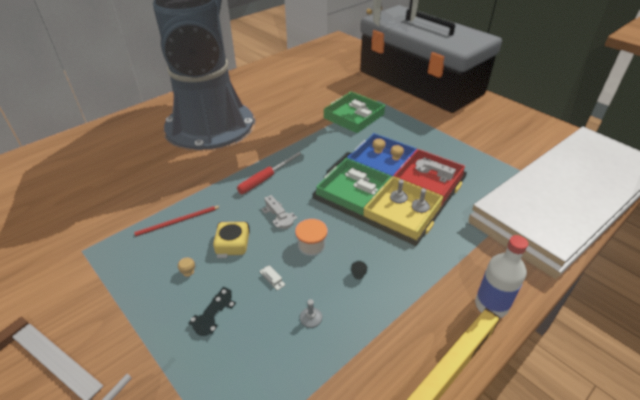

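```bash
cat >> h.py <<'E'
def plan(x,y,z,ang=None):
    """shift in tool axes (m) and spin (deg) to put TCP at xyz with tool-y at world angle ang (deg, mod 180)"""
    s=ctrl.state();Rm=R.from_rotvec(s['ee_rot']).as_matrix()
    d=Rm.T@(np.array([x,y,z])-s['position'])/1000
    a=np.degrees(np.arctan2(Rm[1,1],Rm[0,1]));sp=0
    if ang is not None: sp=-(((ang-a)+90)%180-90)
    print('shift',d.round(4),'spin',round(sp,1),'toolY',round(a,1),'j6',s['joint_pos'][5].round(2),'pos',s['position'].round(1),'t',s['time_s'],'w',round(s['gripper_width'],1),'F',round(s['grasp_force'],1))
def tri(obs):
    A=np.zeros((3,3));b=np.zeros(3)
    for o,d in obs:
        d=d/np.linalg.norm(d);M=np.eye(3)-np.outer(d,d);A+=M;b+=M@o
    return np.linalg.solve(A,b).round(1)
E
python3 - <<'E'
from h import *
Pt,Ps=ctrl.camera_params('top'),ctrl.camera_params('scene')
D={'bk':((418,205.5),(186.3,266)),'nh':((341,216.5),(278.4,212.5)),'mc':((374.5,171.8),(271.8,277)),'knob':((234.9,219.6),(382.3,153.3)),'hinge':((221.5,179.3),(431,172.2)),'catch':((278.4,204.4),(351.6,184.6)),'foot':((264.2,164.7),(403.1,206.6)),'blackknob':((327.3,142),(358.3,269.5))}
for k,(a,b) in D.items(): print(k,tri([ray(Pt,'top',a),ray(Ps,'scene',b)]))
im,P=snap('wrist','w0.png');print(P)
plan(480,190,330,103)
E
```

```text
bk [ 434.4 -316.3   22.2]
nh [430.4 -89.6  14.3]
mc [ 556.1 -206.7    7.7]
knob [454.9 217.3  34.6]
hinge [580.9 247.1  32.4]
catch [483.8  85.9  27.4]
foot [610.5 116.3  25.4]
blackknob [662.  -78.3  19.3]
{'camera_matrix': array([[309.70691629,   0.        , 323.59555727],
       [  0.        , 309.70691629, 196.88079167],
       [  0.        ,   0.        ,   1.        ]]), 'world_to_cam': array([[ 4.04473913e-01,  9.14549535e-01,  5.01512338e-05,
        -5.49033939e+02],
       [ 8.73562642e-01, -3.86363047e-01,  2.95993084e-01,
        -3.52807239e+01],
       [ 2.70719714e-01, -1.19677671e-01, -9.55190081e-01,
         3.91619935e+02],
       [ 0.00000000e+00,  0.00000000e+00,  0.00000000e+00,
         1.00000000e+00]])}
shift [-0.3624 -0.1823 -0.1114] spin -36.8 toolY 66.2 j6 -0.08 pos [222.1 503.1 218.6] t 1.15 w 93.3 F 0.0
```

View pics/w0.png

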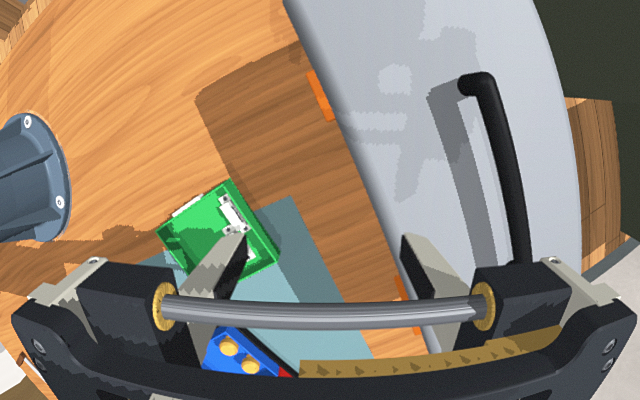

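Emit:
jog_arm(commands="50 -0.484 -0.134 -0.112 -36.8;50 -0.484 -0.134 -0.112 -36.8;50 -0.484 -0.134 -0.112 -36.8;50 -0.484 -0.134 -0.112 -36.8;50 -0.484 -0.134 -0.112 -36.8")

```text
time_s: 1.78
position: [447.4, 319.0, 283.7]
ee_rot: [-0.358, 3.121, 0.0]
contact_force: [-0.0, 1.2, 0.8]
gripper_width: 48.6
grasp_force: 0.0
```

```bash
python3 - <<'E'
from h import *
plan(611,185,330,103)
E
```

```text
shift [-0.129  -0.1676 -0.0463] spin 0.1 toolY 103.1 j6 -1.26 pos [447.4 319.  283.7] t 1.775 w 48.6 F 0.0
```

Emit:
jog_arm(commands="50 -0.129 -0.168 -0.046 0;50 -0.129 -0.168 -0.046 0;50 -0.129 -0.168 -0.046 0;50 -0.129 -0.168 -0.046 0;50 -0.129 -0.168 -0.046 0")

```text
time_s: 2.4
position: [610.6, 184.3, 328.8]
ee_rot: [-0.351, 3.122, -0.0]
contact_force: [-1.3, 0.6, 0.2]
gripper_width: 46.4
grasp_force: 0.0
```

```bash
python3 - <<'E'
from h import *
plan(611,185,330,103)
im,P=snap('wrist','w1.png')
for n,z in [('knob_bin',36),('hinge_bin',36),('catch_bin',36),('foot_bin',36)]:
    for r in ctrl.regions_of(n,'wrist'):
        if r['confidence']<.3: continue
        c,_=cv2.findContours(r['region'].astype(np.uint8),0,1)
        c=max(c,key=cv2.contourArea)
        W=np.array([onz(P,'wrist',p[0],36)[:2] for p in c],np.float32)
        print(n,r['confidence'],r['rect'],cv2.minAreaRect(W))
E
```

```text
shift [-0.0005  0.0006 -0.0012] spin -0.2 toolY 102.8 j6 -1.57 pos [610.6 184.3 328.8] t 2.4 w 46.4 F 0.0
knob_bin 0.78 [326.9, 24.7, 412.5, 106.7] ((455.9747619628906, 216.15573120117188), (127.24897003173828, 131.59475708007812), 13.822052955627441)
hinge_bin 0.75 [328.6, 105.6, 410.3, 190.9] ((578.4998168945312, 244.55096435546875), (126.49334716796875, 130.5788116455078), 12.855631828308105)
hinge_bin 0.66 [156.0, 146.8, 174.7, 166.6] ((658.1080932617188, -70.44761657714844), (30.760765075683594, 33.111263275146484), 6.054220199584961)
catch_bin 0.79 [417.8, 0.0, 498.4, 21.6] ((320.6676330566406, 337.6682434082031), (32.70280075073242, 138.27902221679688), 23.30196762084961)
catch_bin 0.75 [236.4, 18.9, 325.1, 107.5] ((484.822265625, 86.63851165771484), (126.60401153564453, 130.14183044433594), 12.8213529586792)
foot_bin 0.94 [233.7, 104.2, 325.2, 187.5] ((608.16845703125, 114.63951110839844), (126.20975494384766, 130.2337188720703), 12.724666595458984)
```

View pics/w1.png

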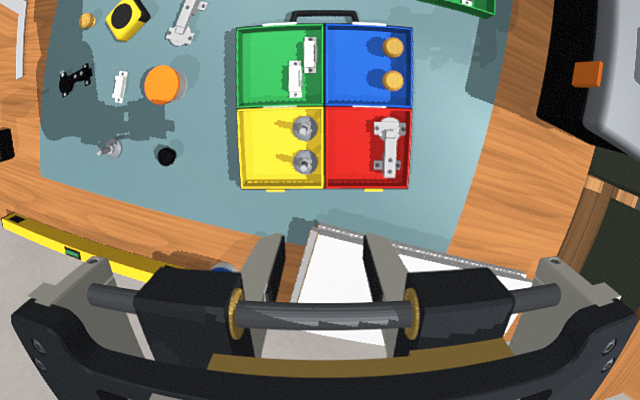

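Emit:
jog_arm(commands="50 0.057 -0.381 0.05 0;50 0.057 -0.381 0.05 0;50 0.057 -0.381 0.05 0;50 0.057 -0.381 0.05 0;50 0.057 -0.381 0.05 0")

```text
time_s: 3.28
position: [633.5, -124.2, 289.0]
ee_rot: [-0.357, 3.121, -0.0]
contact_force: [1.0, 0.4, 1.2]
gripper_width: 46.2
grasp_force: 0.0
```

```bash
python3 - <<'E'
from h import *
plan(640,-200,280,90)
E
```

```text
shift [ 0.0108 -0.0753  0.009 ] spin 13.0 toolY 103.0 j6 -2.06 pos [ 633.5 -124.2  289. ] t 3.275 w 46.2 F 0.0
```

Emit:
jog_arm(commands="50 0.01 -0.075 0.01 13;50 0.01 -0.075 0.01 13;50 0.01 -0.075 0.01 13;50 0.01 -0.075 0.01 13;50 0.01 -0.075 0.01 13")

```text
time_s: 3.9
position: [641.1, -197.0, 279.4]
ee_rot: [-0.004, 3.141, -0.0]
contact_force: [0.6, 0.4, 0.4]
gripper_width: 46.6
grasp_force: 0.0
```

```bash
python3 - <<'E'
from h import *
plan(640,-200,280,90)
im,P=snap('wrist','w2.png')
for n,z in [('brass_knob',22),('nickel_hinge',20),('magnet_catch',10),('levelling_foot',8),('black_knob',20),('black_hinge',20)]:
    for r in ctrl.regions_of(n,'wrist'):
        if r['confidence']<.3: continue
        c,_=cv2.findContours(r['region'].astype(np.uint8),0,1)
        c=max(c,key=cv2.contourArea)
        W=np.array([onz(P,'wrist',p[0],z)[:2] for p in c],np.float32)
        print(n,round(r['confidence'],2),np.round(r['rect']),np.round(W.mean(0)),cv2.minAreaRect(W))
E
```

```text
shift [ 0.0011 -0.003  -0.0006] spin 0.1 toolY 90.1 j6 -1.94 pos [ 641.1 -197.   279.4] t 3.9 w 46.6 F 0.0
brass_knob 0.55 [228.  10. 253.  32.] [ 435. -316.] ((434.7720947265625, -316.3611145019531), (33.5809326171875, 30.664602279663086), 43.97690963745117)
nickel_hinge 0.96 [379.   0. 420.  50.] [438. -93.] ((439.3914794921875, -96.61605834960938), (52.609745025634766, 76.07612609863281), 88.61579895019531)
magnet_catch 0.91 [314.  83. 323. 121.] [ 556. -208.] ((555.6499633789062, -208.3000030517578), (17.999996185302734, 54.89995574951172), 90.0)
levelling_foot 0.64 [301. 167. 330. 192.] [ 671. -210.] ((671.1500244140625, -210.14999389648438), (36.69999694824219, 37.70001220703125), 90.0)
black_knob 0.94 [396. 171. 414. 190.] [663. -80.] ((663.4324951171875, -80.3483657836914), (30.142364501953125, 30.431982040405273), 2.8624346256256104)
black_hinge 0.76 [202.  78. 260. 124.] [ 551. -330.] ((552.337646484375, -329.5691223144531), (48.7575798034668, 91.08023834228516), 18.034284591674805)
```

View pics/w2.png

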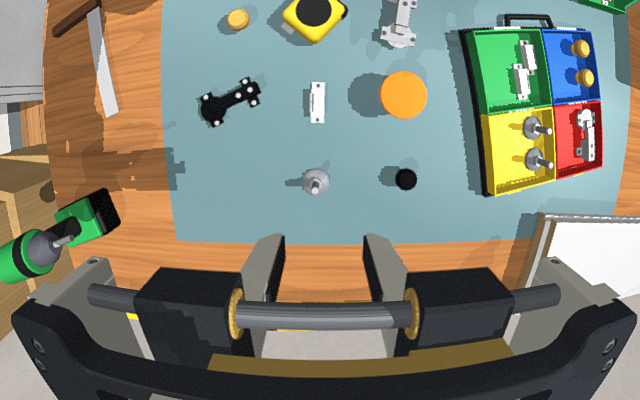

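Emit:
jog_arm(commands="50 -0.03 -0.012 0.06 0;50 -0.03 -0.012 0.12 0;50 -0.03 -0.012 0.17 0;50 -0.03 -0.012 0.18 0;50 -0.03 -0.012 0.18 0")

```text
time_s: 4.88
position: [671.4, -210.9, 100.2]
ee_rot: [0.001, 3.141, -0.001]
contact_force: [0.1, 0.2, 1.3]
gripper_width: 46.8
grasp_force: 0.0
```

```bash
python3 - <<'E'
from h import *
plan(671,-209,22,90)
im,P=snap('wrist','w3.png')
E
```

```text
shift [0.0005 0.0019 0.0782] spin -0.0 toolY 90.0 j6 -1.94 pos [ 671.4 -210.9  100.2] t 4.875 w 46.8 F 0.0
```

View pics/w3.png

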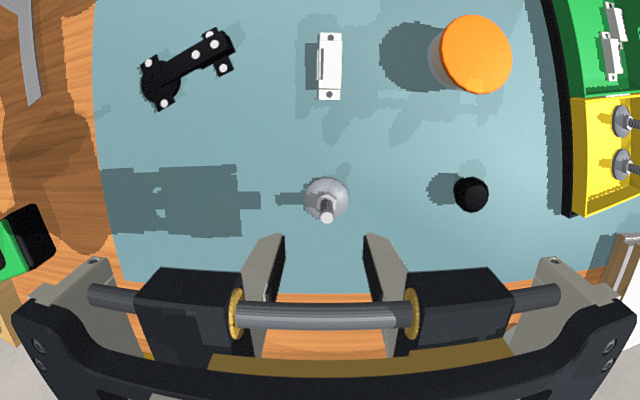

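Emit:
jog_arm(commands="50 0 0.002 0.04 0;50 0 0.002 0.078 0;50 0 0.002 0.078 0;0 0 0.002 0.078 0;0 0 0.002 0.078 0", squeeze=20)

```text
time_s: 5.55
position: [672.1, -209.2, 23.5]
ee_rot: [0.001, 3.138, -0.002]
contact_force: [-0.4, 0.5, -0.3]
gripper_width: 31.1
grasp_force: 0.0
```

Emit:
jog_arm(commands="0 0 0 0 0;0 0 0 0 0;0 0 0 0 0;0 0 0 -0.05 0;0 0 0 -0.1 0")

```text
time_s: 6.18
position: [670.4, -208.5, 121.5]
ee_rot: [-0.001, -3.14, -0.001]
contact_force: [1.4, -1.1, -0.5]
gripper_width: 9.6
grasp_force: 20.0
```

```bash
python3 - <<'E'
from h import *
plan(614,88,130,103)
im,P=snap('wrist','w4.png')
E
```

```text
shift [ 0.0565  0.2965 -0.0083] spin -13.0 toolY 90.0 j6 -1.94 pos [ 670.4 -208.5  121.5] t 6.175 w 9.6 F 20.0
```

View pics/w4.png

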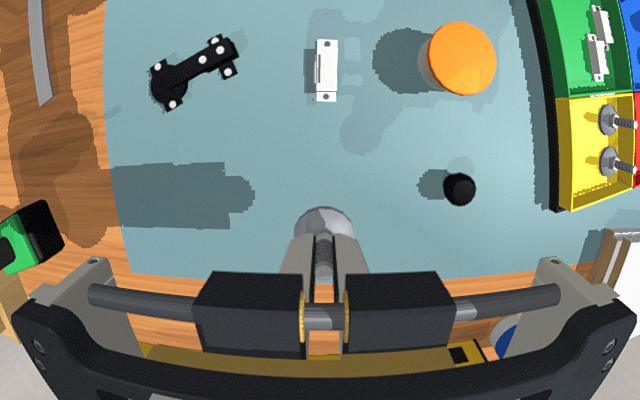

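Emit:
jog_arm(commands="0 0.056 0.297 -0.01 -13;0 0.056 0.297 -0.01 -13;0 0.056 0.297 -0.01 -13;0 0.056 0.297 -0.01 -13;0 0.056 0.297 -0.01 -13")

```text
time_s: 6.85
position: [614.2, 90.6, 130.8]
ee_rot: [0.356, -3.121, -0.0]
contact_force: [0.5, -0.7, -0.2]
gripper_width: 9.6
grasp_force: 20.0
```

```bash
python3 - <<'E'
from h import *
plan(614,88,60,103)
E
```

```text
shift [ 0.0008 -0.0025  0.0708] spin 0.0 toolY 103.0 j6 -1.73 pos [614.2  90.6 130.8] t 6.85 w 9.6 F 20.0
```

Emit:
jog_arm(commands="0 0 -0.002 0.05 0;0 0 -0.002 0.08 0;0 0 -0.002 0.095 0;0 0 -0.002 0.1 0;0 0 -0.002 0.1 0")

```text
time_s: 7.48
position: [615.9, 86.3, 31.6]
ee_rot: [-0.355, 3.121, -0.0]
contact_force: [0.3, -0.8, -0.8]
gripper_width: 9.4
grasp_force: 20.0
```

```bash
python3 - <<'E'
from h import *
plan(614,88,60,103)
im,P=snap('wrist','w5.png')
E
```

```text
shift [ 0.0014  0.0021 -0.0284] spin -0.0 toolY 103.0 j6 -1.73 pos [615.9  86.3  31.6] t 7.475 w 9.4 F 20.0
```

View pics/w5.png

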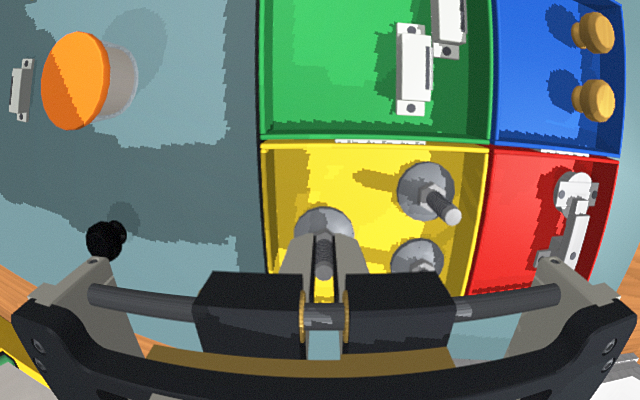

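Emit:
jog_arm(commands="0 0 0 0.002 0;22 0 0 0.002 0;22 0 0 0.002 0;22 0 0 0.002 0;22 0 0 -0.03 0")

```text
time_s: 8.15
position: [614.0, 86.3, 59.4]
ee_rot: [0.354, -3.117, -0.0]
contact_force: [-0.2, -0.4, -0.2]
gripper_width: 20.4
grasp_force: 0.0
```

Emit:
jog_arm(commands="22 0 0 -0.06 0;22 0 0 -0.12 0;22 0 0 -0.12 0;22 0 0 -0.12 0;22 0 0 -0.12 0")

```text
time_s: 8.78
position: [614.6, 86.4, 179.2]
ee_rot: [0.355, -3.119, -0.0]
contact_force: [-1.1, -0.2, -0.3]
gripper_width: 20.3
grasp_force: 0.0
```

```bash
python3 - <<'E'
from h import *
plan(556,-208,120,0)
plan(556,-208,120,90)
for c in ('top','wrist'):
  im,P=snap(c)
  print([(np.round(r['rect']),round(r['confidence'],2)) for r in ctrl.recognise('levelling_foot',c)], proj(P,c,(615,87,10)))
E
```

```text
shift [ 0.1231 -0.2737  0.0594] spin -77.0 toolY 103.0 j6 -1.73 pos [614.6  86.4 179.2] t 8.775 w 20.3 F 0.0
shift [ 0.1231 -0.2737  0.0594] spin 13.0 toolY 103.0 j6 -1.73 pos [614.6  86.4 179.2] t 8.775 w 20.3 F 0.0
[] [274.7 164.1]
[(array([306., 162., 342., 200.]), 0.86)] [325.3 179.2]
```

Emit:
jog_arm(commands="40 0.123 -0.274 0.06 13;40 0.123 -0.274 0.06 13;40 0.123 -0.274 0.06 13;40 0.123 -0.274 0.06 13;40 0.123 -0.274 0.06 13")

```text
time_s: 9.6
position: [556.3, -210.2, 120.2]
ee_rot: [-0.001, -3.141, -0.0]
contact_force: [0.7, -0.2, 0.1]
gripper_width: 37.1
grasp_force: 0.0
```

```bash
cat >> h.py <<'E'
def look(n,z,fn=None,c='wrist'):
    im,P=snap(c,fn)
    for r in ctrl.regions_of(n,c):
        if r['confidence']<.3: continue
        k,_=cv2.findContours(r['region'].astype(np.uint8),0,1)
        k=max(k,key=cv2.contourArea)
        W=np.array([onz(P,c,p[0],z)[:2] for p in k],np.float32)
        print(n,round(r['confidence'],2),np.round(r['rect']),[np.round(v,1) for v in cv2.minAreaRect(W)],'ctr',W.mean(0).round(1))
    return im,P
E
python3 - <<'E'
from h import *
look('magnet_catch',12)
plan(556,-208,4,90)
E
```

```text
magnet_catch 0.71 [320. 164. 338. 223.] [array([ 554. , -207.8]), array([19.6, 55.8]), np.float64(90.0)] ctr [ 553.  -207.6]
shift [-0.0008  0.0044  0.1154] spin -0.3 toolY 89.7 j6 -2.01 pos [ 555.3 -212.4  119.4] t 9.7 w 37.3 F 0.0
```

Emit:
jog_arm(commands="40 0 0.002 0.06 0;40 0 0.002 0.1 0;40 0 0.002 0.115 0;40 0 0.002 0.115 0;0 0 0.002 0.115 0", squeeze=15)

```text
time_s: 10.32
position: [558.1, -206.4, 7.5]
ee_rot: [0.0, 3.139, -0.002]
contact_force: [-0.3, -0.5, 0.6]
gripper_width: 31.0
grasp_force: 0.0
```

Emit:
jog_arm(commands="0 0 0 0 0;0 0 0 0 0;0 0 0 0 0;0 0 0 -0.05 0;0 0 0 -0.1 0")

```text
time_s: 10.95
position: [556.8, -206.1, 107.2]
ee_rot: [-0.001, -3.141, -0.0]
contact_force: [0.5, 0.4, 0.4]
gripper_width: 17.6
grasp_force: 15.0
```

```bash
python3 - <<'E'
from h import *
look('magnet_catch',100,'w6.png')
plan(491,60,130,103)
E
```

```text
magnet_catch 0.97 [307. 196. 340. 284.] [array([ 557.3, -207.8]), array([20.7, 60.7]), np.float64(89.8)] ctr [ 555.5 -207.4]
shift [ 0.0685  0.2672 -0.0201] spin -13.0 toolY 90.0 j6 -2.0 pos [ 559.6 -207.3  111.4] t 11.05 w 18.0 F 15.0
```

View pics/w6.png

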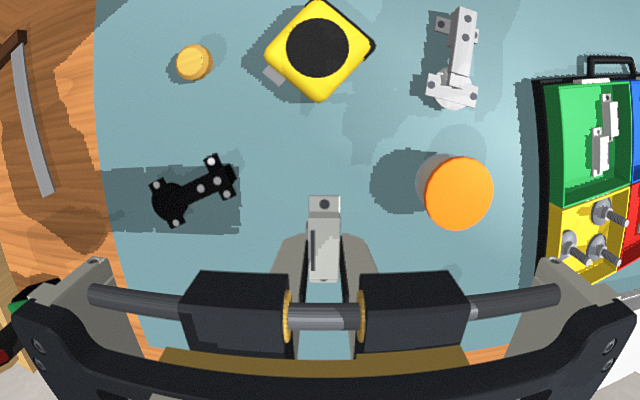

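Emit:
jog_arm(commands="0 0.067 0.267 -0.022 -13;0 0.067 0.267 -0.022 -13;0 0.067 0.267 -0.022 -13;0 0.067 0.267 -0.022 -13;0 0.067 0.267 -0.022 -13")

```text
time_s: 11.68
position: [489.0, 63.3, 127.9]
ee_rot: [0.359, -3.121, -0.0]
contact_force: [0.7, -0.9, -0.9]
gripper_width: 18.0
grasp_force: 15.0
```

```bash
python3 - <<'E'
from h import *
for i in range(2): ctrl.grab_frame('top'); plan(491,60,12,103)
E
```

```text
shift [-0.0012 -0.0051  0.116 ] spin 0.1 toolY 103.1 j6 -1.76 pos [488.7  64.6 128. ] t 11.725 w 17.7 F 15.0
shift [-0.0009 -0.0031  0.1159] spin 0.1 toolY 103.1 j6 -1.77 pos [489.4  62.8 127.9] t 11.775 w 17.7 F 15.0
```

Emit:
jog_arm(commands="0 -0.001 -0.004 0.05 0;0 -0.001 -0.004 0.09 0;0 -0.001 -0.004 0.11 0;0 -0.001 -0.004 0.115 0;0 -0.001 -0.004 0.115 0")

```text
time_s: 12.4
position: [492.1, 56.3, 12.6]
ee_rot: [0.354, -3.121, 0.0]
contact_force: [-0.4, 0.2, -0.8]
gripper_width: 17.5
grasp_force: 15.0
```

```bash
python3 - <<'E'
from h import *
snap('wrist','w7.png');plan(491,60,12,103)
E
```

```text
shift [0.0004 0.0038 0.0008] spin -0.1 toolY 102.9 j6 -1.78 pos [492.2  56.4  12.8] t 12.45 w 17.9 F 15.0
```

View pics/w7.png

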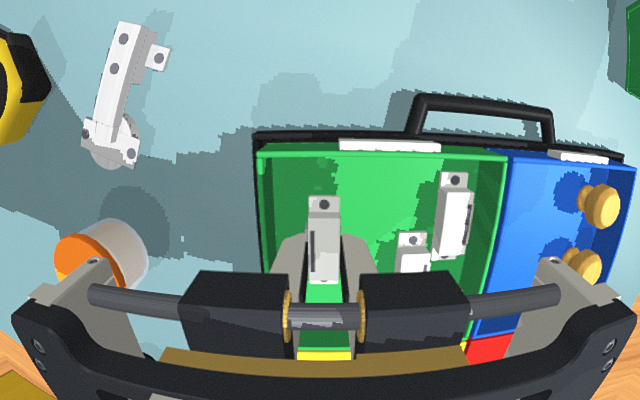

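Emit:
jog_arm(commands="0 0 0.003 0.001 0;0 0 0.003 0.002 0;25 0 0.003 0.002 0;25 0 0.003 0.002 0;25 0 0.003 0.002 0")

```text
time_s: 13.08
position: [491.3, 60.1, 10.8]
ee_rot: [0.355, -3.121, -0.0]
contact_force: [-0.1, -0.1, -1.4]
gripper_width: 23.1
grasp_force: 0.0
```

Emit:
jog_arm(commands="25 0 0 -0.02 0;25 0 0 -0.06 0;25 0 0 -0.12 0;25 0 0 -0.14 0;25 0 0 -0.14 0")

```text
time_s: 13.7
position: [492.1, 60.1, 152.0]
ee_rot: [-0.355, 3.119, -0.0]
contact_force: [0.5, 0.1, 0.6]
gripper_width: 23.6
grasp_force: 0.0
```

```bash
python3 - <<'E'
from h import *
look('magnet_catch',15);look('nickel_hinge',20)
plan(440,-90,120,90)
E
```

```text
magnet_catch 0.8 [314. 157. 332. 211.] [array([488.9,  56.5]), array([57.7, 22.4]), np.float64(10.5)] ctr [488.3  57.3]
shift [ 0.083  -0.1349  0.0296] spin 13.0 toolY 103.0 j6 -1.77 pos [490.7  60.1 149.5] t 13.9 w 23.2 F 0.0
```

Emit:
jog_arm(commands="45 -0.003 -0.16 -0.04 13;45 -0.003 -0.16 -0.04 13;45 -0.003 -0.16 -0.04 13;45 -0.003 -0.16 -0.04 13;45 -0.003 -0.16 -0.04 13")

```text
time_s: 14.52
position: [529.6, -94.4, 189.7]
ee_rot: [-0.001, -3.14, -0.001]
contact_force: [0.0, 0.6, 0.7]
gripper_width: 41.8
grasp_force: 0.0
```

```bash
python3 - <<'E'
from h import *
im,P=look('nickel_hinge',24,'w8.png')
for p in [(430,-90,24),(440,-90,24),(430,-80,24)]: print(proj(P,'wrist',p))
cv2.imwrite('pics/w8c.png',cv2.resize(im[0:240,200:440,::-1],None,fx=2.5,fy=2.5,interpolation=cv2.INTER_CUBIC))
E
```

```text
nickel_hinge 0.72 [299.  44. 354. 131.] [array([428.3, -91.7]), array([48.8, 92.6]), np.float64(83.4)] ctr [428.6 -90.5]
[328.8  88.1]
[328.8  97.4]
[338.3  88.1]
```

View pics/w8c.png

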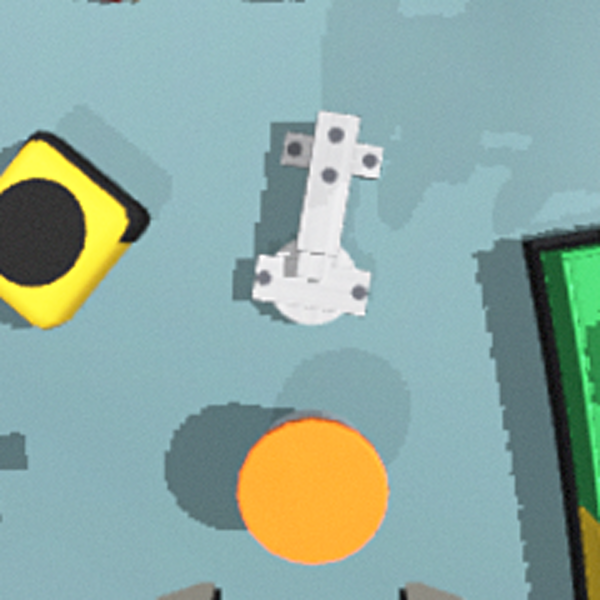

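```bash
python3 - <<'E'
from h import *
P=ctrl.camera_params('wrist')
f=lambda X,Y:onz(P,'wrist',(200+X/2.5,Y/2.5),24)[:2]
e=f(340,113);b=f(320,250);d=(e-b)/np.linalg.norm(e-b);o=e-46*d
a=np.degrees(np.arctan2(d[1],d[0]));print(e,b,d,'origin',o,'ang',a)
plan(o[0],o[1],100,a+90)
E
```

```text
[383.4 -82.2] [443.1 -90.6] [-0.99024585  0.13933107] origin [428.95130929 -88.60922945] ang 171.99085970296278
shift [0.1006 0.0054 0.0902] spin 8.1 toolY 90.0 j6 -1.83 pos [529.7 -94.  190.1] t 14.625 w 41.8 F 0.0
```

Emit:
jog_arm(commands="45 0.06 0.005 0 8;45 0.101 0.005 0.04 8;45 0.101 0.005 0.09 8;45 0.101 0.005 0.09 8;45 0.101 0.005 0.09 8")

```text
time_s: 15.25
position: [430.2, -89.9, 102.1]
ee_rot: [0.218, 3.133, -0.0]
contact_force: [1.0, 0.4, 0.0]
gripper_width: 41.8
grasp_force: 0.0
```

```bash
python3 - <<'E'
from h import *
ctrl.grab_frame('top');plan(429,-88.6,3,82)
E
```

```text
shift [0.0019 0.0013 0.0994] spin 0.0 toolY 82.0 j6 -1.74 pos [430.4 -90.1 102.4] t 15.3 w 41.6 F 0.0
```

Emit:
jog_arm(commands="45 0.002 0.001 0.05 0;45 0.002 0.001 0.08 0;45 0.002 0.001 0.097 0;45 0.002 0.001 0.097 0;0 0.002 0.001 0.097 0", squeeze=20)

```text
time_s: 15.92
position: [428.4, -89.1, 5.2]
ee_rot: [0.219, 3.132, -0.001]
contact_force: [-0.2, 0.4, 0.0]
gripper_width: 35.4
grasp_force: 0.0
```

Emit:
jog_arm(commands="0 0 0 0 0;0 0 0 0 0;0 0 0 0 0;0 0 0 -0.05 0;0 0 0 -0.1 0")

```text
time_s: 16.55
position: [426.9, -88.7, 105.1]
ee_rot: [-0.22, -3.133, -0.0]
contact_force: [0.3, -0.3, -0.0]
gripper_width: 17.9
grasp_force: 20.0
```

```bash
python3 - <<'E'
from h import *
look('nickel_hinge',124,'w9.png')
plan(584,218,180,103)
E
```

```text
nickel_hinge 0.74 [285. 169. 364. 303.] [array([415.9, -88.5]), array([38.5, 76.9]), np.float64(81.0)] ctr [410.7 -87.5]
shift [-0.1105  0.3259 -0.0716] spin -21.0 toolY 82.0 j6 -1.74 pos [429.6 -89.5 108. ] t 16.65 w 17.4 F 20.0
```

View pics/w9.png

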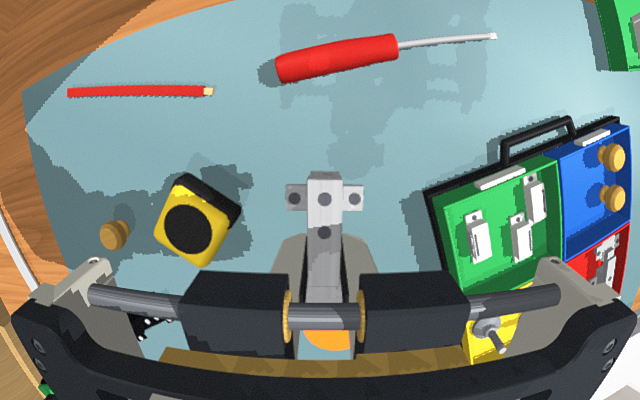

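Emit:
jog_arm(commands="0 -0.06 0.1 -0.04 -10;0 -0.11 0.326 -0.04 -21;0 -0.11 0.326 -0.04 -21;0 -0.11 0.326 -0.04 -21;0 -0.11 0.326 -0.04 -21")

```text
time_s: 17.27
position: [566.8, 186.7, 140.5]
ee_rot: [0.355, -3.121, 0.0]
contact_force: [0.3, -1.9, -1.1]
gripper_width: 17.8
grasp_force: 20.0
```

```bash
python3 - <<'E'
from h import *
plan(584,218,130,103)
E
```

```text
shift [-0.0238  0.0266  0.0105] spin -0.0 toolY 103.0 j6 -1.56 pos [566.8 186.7 140.5] t 17.275 w 17.8 F 20.0
```

Emit:
jog_arm(commands="0 -0.024 0.027 0 0;0 -0.024 0.027 0.03 0;0 -0.024 0.027 0.07 0;0 -0.024 0.027 0.07 0;0 -0.024 0.027 0.07 0")

```text
time_s: 17.9
position: [584.4, 216.5, 72.3]
ee_rot: [-0.355, 3.121, 0.0]
contact_force: [0.2, 0.3, -0.3]
gripper_width: 17.7
grasp_force: 20.0
```

```bash
python3 - <<'E'
from h import *
snap('wrist','w10.png')
for i in range(2):ctrl.grab_frame('top');plan(584,218,11.5,103)
E
```

```text
shift [0.0006 0.0016 0.0614] spin -0.0 toolY 103.0 j6 -1.52 pos [584.8 216.5  72.9] t 18.0 w 18.0 F 20.0
shift [0.0005 0.0016 0.0614] spin -0.0 toolY 103.0 j6 -1.52 pos [584.7 216.6  72.9] t 18.05 w 18.1 F 20.0
```

View pics/w10.png

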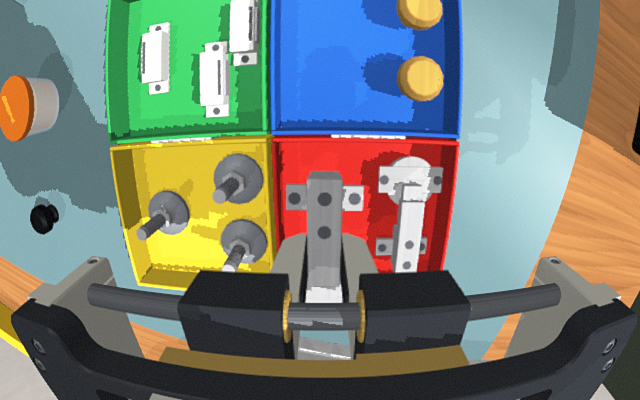

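Emit:
jog_arm(commands="0 0 0.001 0.03 0;0 0 0.001 0.05 0;0 0 0.001 0.058 0;0 0 0.001 0.061 0;0 0 0.001 0.061 0")

```text
time_s: 18.68
position: [584.1, 217.5, 11.4]
ee_rot: [-0.355, 3.121, 0.0]
contact_force: [-2.0, -1.2, 3.8]
gripper_width: 17.7
grasp_force: 20.0
```

Emit:
jog_arm(commands="0 0 0 0.001 0;0 0 0 0.001 0;24 0 0 0.001 0;24 0 0 0.001 0;24 0 0 0.001 0")

```text
time_s: 19.3
position: [583.8, 217.4, 9.3]
ee_rot: [-0.355, 3.121, 0.0]
contact_force: [-0.1, 1.1, 0.2]
gripper_width: 22.3
grasp_force: 0.0
```

Emit:
jog_arm(commands="24 0 0 -0.02 0;24 0 0 -0.06 0;24 0 0 -0.12 0;24 0 0 -0.17 0;24 0 0 -0.17 0")

```text
time_s: 19.92
position: [585.6, 218.0, 184.9]
ee_rot: [-0.354, 3.113, 0.002]
contact_force: [0.5, 0.3, -0.7]
gripper_width: 22.4
grasp_force: 0.0
```

```bash
python3 - <<'E'
from h import *
im,P=look('nickel_hinge',30);print(proj(P,'wrist',(584,218,31)))
plan(434.5,-316.4,150,90)
E
```

```text
nickel_hinge 0.93 [301. 133. 347. 221.] [array([581.7, 215.6]), array([89.4, 47.4]), np.float64(13.1)] ctr [579.9 215.7]
[325.2 179.5]
shift [ 0.2651 -0.4866  0.0298] spin 13.0 toolY 103.0 j6 -1.52 pos [583.6 217.3 180. ] t 20.025 w 21.9 F 0.0
```

Emit:
jog_arm(commands="54 0.265 -0.487 0.03 103;54 0.265 -0.487 0.03 103;54 0.265 -0.487 0.03 103;54 0.265 -0.487 0.03 103;54 0.265 -0.487 0.03 103")

```text
time_s: 20.65
position: [498.3, -84.8, 161.2]
ee_rot: [-1.101, -2.94, 0.0]
contact_force: [0.1, 0.4, -0.2]
gripper_width: 50.0
grasp_force: 0.0
```

```bash
python3 - <<'E'
from h import *
plan(434.5,-316.4,150,0)
E
```

```text
shift [-0.1041 -0.2165  0.0113] spin 48.9 toolY 48.9 j6 -1.11 pos [498.3 -84.8 161.2] t 20.65 w 50.0 F 0.0
```

Emit:
jog_arm(commands="54 -0.104 -0.217 0.02 49;54 -0.104 -0.217 0.02 49;54 -0.104 -0.217 0.02 49;54 -0.104 -0.217 0.02 49;54 -0.104 -0.217 0.02 49")

```text
time_s: 21.28
position: [435.2, -317.9, 140.7]
ee_rot: [-2.224, -2.215, 0.001]
contact_force: [0.7, 0.2, 0.1]
gripper_width: 49.9
grasp_force: 0.0
```

```bash
python3 - <<'E'
from h import *
look('brass_knob',24)
plan(434.5,-316.4,6,0)
E
```

```text
brass_knob 0.81 [307. 172. 343. 206.] [array([ 433.9, -316.6]), array([32.6, 30.5]), np.float64(90.0)] ctr [ 433.4 -316.9]
brass_knob 0.43 [402. 159. 463. 240.] [array([ 545.4, -328. ]), array([48.5, 92.1]), np.float64(22.1)] ctr [ 544.  -327.9]
shift [-0.001  -0.0013  0.1351] spin 0.1 toolY 0.1 j6 -0.71 pos [ 436.1 -315.6  141.1] t 21.375 w 50.1 F 0.0
```

Emit:
jog_arm(commands="54 0 -0.001 0.06 0;54 0 -0.001 0.11 0;54 0 -0.001 0.134 0;54 0 -0.001 0.134 0;0 0 -0.001 0.134 0", squeeze=20)

```text
time_s: 22.0
position: [436.6, -315.4, 9.3]
ee_rot: [2.214, 2.228, 0.0]
contact_force: [-0.1, -0.2, 0.0]
gripper_width: 44.5
grasp_force: 0.0
```

Emit:
jog_arm(commands="0 0 0 0 0;0 0 0 0 0;0 0 0 0 0;0 0 0 -0.05 0;0 0 0 -0.1 0")

```text
time_s: 22.62
position: [435.8, -315.3, 109.7]
ee_rot: [-2.216, -2.226, 0.0]
contact_force: [0.6, -0.3, -0.6]
gripper_width: 31.2
grasp_force: 20.0
```

```bash
python3 - <<'E'
from h import *
look('brass_knob',124,'w11.png')
plan(462,190,130,13)
E
```

```text
brass_knob 0.97 [299. 226. 355. 283.] [array([ 436.1, -315.5]), array([37.3, 30.8]), np.float64(90.0)] ctr [ 436.3 -315.5]
shift [ 0.507   0.0264 -0.0192] spin -12.7 toolY 0.3 j6 -0.72 pos [ 438.1 -317.2  113.5] t 22.725 w 30.8 F 20.0
```

View pics/w11.png

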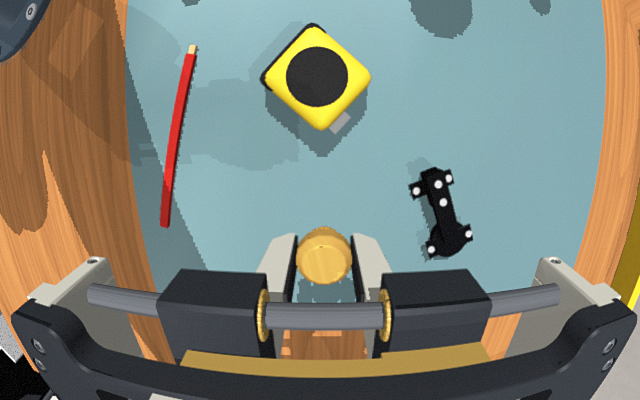

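Emit:
jog_arm(commands="0 0.04 0.002 -0.03 0;0 0.507 0.027 -0.03 -13;0 0.507 0.027 -0.03 -13;0 0.507 0.027 -0.03 -13;0 0.507 0.027 -0.03 -13")

```text
time_s: 23.35
position: [449.7, -23.9, 138.1]
ee_rot: [-1.95, -2.463, 0.0]
contact_force: [0.8, -0.9, -1.6]
gripper_width: 31.0
grasp_force: 20.0
```

```bash
python3 - <<'E'
from h import *
plan(462,190,130,13)
E
```

```text
shift [0.2054 0.061  0.0081] spin 0.2 toolY 13.2 j6 -0.39 pos [449.7 -23.9 138.1] t 23.35 w 31.0 F 20.0
```

Emit:
jog_arm(commands="0 0.205 0.06 0.01 0;0 0.205 0.06 0.01 0;0 0.205 0.06 0.01 0;0 0.205 0.06 0.01 0;0 0.205 0.06 0.05 0")

```text
time_s: 23.98
position: [462.7, 189.8, 89.1]
ee_rot: [1.945, 2.464, 0.006]
contact_force: [0.5, -0.2, -2.0]
gripper_width: 31.0
grasp_force: 20.0
```

```bash
python3 - <<'E'
from h import *
ctrl.grab_frame('top');ctrl.grab_frame('top')
snap('wrist','w12.png')
plan(462,190,15,13)
E
```

```text
shift [0.0024 0.0028 0.0721] spin 0.3 toolY 13.3 j6 0.06 pos [460.1 187.2  87.1] t 24.125 w 30.8 F 20.0
```

View pics/w12.png

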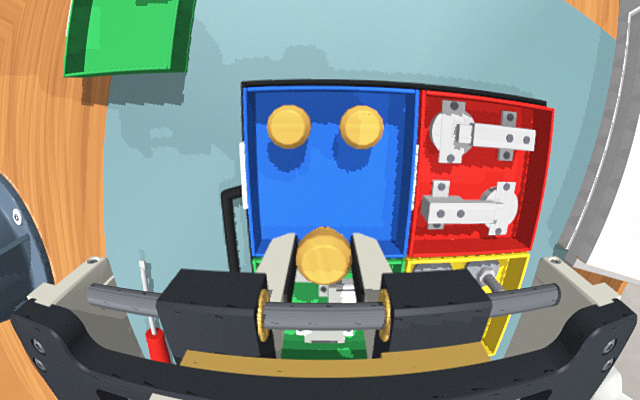

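Emit:
jog_arm(commands="0 0.001 0.001 0.03 0;0 0.001 0.001 0.055 0;0 0.001 0.001 0.068 0;0 0.001 0.001 0.072 0;0 0.001 0.001 0.072 0")

```text
time_s: 24.75
position: [462.7, 188.7, 17.2]
ee_rot: [1.95, 2.462, 0.001]
contact_force: [-0.3, -0.0, -0.7]
gripper_width: 30.7
grasp_force: 20.0
```

Emit:
jog_arm(commands="0 0 0 0.001 0;0 0 0 0.002 0;45 0 0 0.002 0;45 0 0 0.002 0;45 0 0 0.002 0")

```text
time_s: 25.38
position: [462.3, 188.7, 14.5]
ee_rot: [1.95, 2.463, 0.0]
contact_force: [-0.1, -0.1, -1.0]
gripper_width: 41.8
grasp_force: 0.0
```

Emit:
jog_arm(commands="45 0 0 -0.02 0;45 0 0 -0.06 0;45 0 0 -0.12 0;45 0 0 -0.18 0;45 0 0 -0.18 0")

```text
time_s: 26.0
position: [464.2, 189.3, 198.5]
ee_rot: [1.947, 2.46, 0.01]
contact_force: [0.3, -0.4, -0.9]
gripper_width: 42.0
grasp_force: 0.0
```

```bash
python3 - <<'E'
from h import *
im,P=look('brass_knob',30);print(proj(P,'wrist',(462,190,30)))
look('black_knob',20,c='top');look('black_hinge',20,c='top')
look('black_knob',20,c='scene');look('black_hinge',20,c='scene')
plan(462,190,15,13)
E
```

```text
brass_knob 0.59 [310. 166. 337. 193.] [array([463.2, 187.7]), array([29.1, 32.2]), np.float64(12.8)] ctr [463.2 187.4]
[320.5 177. ]
black_knob 0.59 [321. 140. 330. 149.] [array([661.9, -78.6]), array([27.2, 32. ]), np.float64(83.2)] ctr [662.  -79.6]
black_hinge 0.69 [401. 152. 428. 179.] [array([ 546.7, -331.2]), array([46.5, 89.8]), np.float64(28.8)] ctr [ 548.9 -330.8]
black_knob 0.49 [351. 261. 366. 280.] [array([661.4, -77.4]), array([28.9, 44.3]), np.float64(44.7)] ctr [660.4 -77.6]
black_hinge 0.82 [192. 290. 232. 336.] [array([ 555.7, -329.5]), array([48.5, 98.2]), np.float64(14.5)] ctr [ 553.9 -332.1]
shift [0.0013 0.0004 0.1789] spin 0.3 toolY 13.3 j6 0.06 pos [462.1 188.7 193.9] t 26.5 w 42.3 F 0.0
```

```bash
python3 -c "
from station import ctrl
print(ctrl.close_job())"
```

```text
the job is handed in; nothing more can be done
None
```

The job is handed in at about 26.5 s: brass knob, nickel hinge, catch and foot are each released in their own bin, going by camera checks afterwards, and the black knob and hinge have not measurably moved; no verdict came back, and I viewed 15 pictures, one over the limit of 14.

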